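Refit the chain-tensioner spring of a pastry roller oven

TASK

Refit the chain tensioner's return spring: take the spring puller from its fork stand, put its pin through the red eye on the spring's end, stretch the spring past the brass anchor post, swing the hook in line behind the post and ease it back until the hook sits fully home on the post. Touch the spring and its bracket only with the puller, never let the spring snap back, and leave the other things on the bench where they are. Finish by hanging the puller upright in its fork stand again, as you found it, and let go.

Things in the scene. Friction and masses are not known exactly. Their poses are not given: they have to be found in the camera images.
- bracket: Tensioner bracket fixed to the bench. Origin on the bench surface, z up, y along the fitted spring from pivot to post, -x side faces the robot (yaw within 0.3 rad). Dark plate 12 mm thick spans x -70..80, y -150..150 mm. In this frame the pivot is at (0, -110), the anchor post at (0, 40). Flat steel sprockets at the rear, (52, -55) and (52, 95), tops 22 mm above the bench.
- guard_bar (a point): Middle of the yellow guard bar on the bracket: 12 mm thick, along the bracket's y, at its x = -8 mm, axis 100 mm above the bench, on two uprights at y = +-138 mm. It stands over the fitted spring, so an upright tool cannot follow the eye to its fitted place: lean the tool's upper end towards the bracket's -x side (the robot) by 25 to 45 degrees.
- pivot (a point): Axis of the spring's fixed end on the bracket, at the height of the spring's plane (45 mm above the bench). The spring swings about this upright axis.
- post (a point): Axis of the anchor post at the height of the spring's plane: fixed upright brass pin, 9 mm diameter, 150 mm from the pivot along the bracket's +y, with a 14 mm head whose top is 60 mm above the bench.
- hook_end: The spring's free end: brass J-hook of 5 mm round bar plus the red eye, level, 45 mm above the bench; it only slides along the spring and swings about the pivot. Origin: where the post's axis lies when home; y points outwards from the pivot. Inner radius of the bend 8.5 mm, centred 4 mm inward of the origin; long leg on the -x side, short free leg on the +x side, mouth towards the pivot.
- hook_free_tip (a point): End of the hook's short free leg, 11 mm to +x and 16.5 mm inward of hook_end's origin (bar's outer end). The hook collides with the post, so this tip must pass round the post's outer side: stretch to 0.055 to 0.07 before swinging the hook into line, then ease back with the post between the two legs (gap 17 mm).
- eye (a point): Centre of the red pull eye, 21 mm outward of hook_end's origin; clear opening 23 mm diameter, bar 5 mm thick.
- stretch (a joint): How far the spring is stretched, m: 0 slack length (hook_end's origin 119 mm from the pivot), stop at 0.078. Pull needed: about 1.5 N + 60 N/m x stretch. Hook home on the post: about 0.031. The hook goes back by itself when let go.
- swing (a joint): Angle of the spring about the pivot, rad: 0 when it points from the pivot straight at the post, positive when its end lies on the robot's side (-x) of that line. Starts at 0.20 to 0.34; turns freely with slight friction between -0.15 and 0.5 and stays where it is left.
- puller: Spring puller, 0.1 to 0.16 kg, loose, hanging upright in the fork. Origin at the tip of its pin, z up along it: steel pin 7 mm diameter, round end, 0 to 70 mm; dark round collar 32 mm diameter, 70 to 77 mm; green square handle 22 x 22 mm, 77 to 137 mm. Hanging, its tip is 22 mm and its handle 99 to 159 mm above the bench; handle sides parallel to the fork's x and y.
- fork: The puller's stand, fixed to the bench: dark base 100 x 90 x 10 mm, grey column at its far side (x = +33 to +47 mm), two level prongs along x from x = -30 to +44 mm, 9 mm wide, gap between them 18 mm, open towards -x and upwards, top 92 mm above the bench. Origin on the bench under the hanging place; x axis points away from the open end; yaw within 0.4 rad.
- fork_seat (a point): The hanging place: midway between the prongs, at the height of their top (92 mm); the collar's underside rests here, so the puller's tip hangs 70 mm below it. Lower the puller from above with its pin in the gap.
- spanner: Bystander: spanner about 140 mm long lying on the bench before the bracket. Origin under its middle.
- washer_tin: Bystander: blue tin, 36 mm diameter, 22 mm high, standing on the rear of the bracket's plate. Origin at its underside.
- sugar_shaker: Bystander: white sugar shaker with steel cap, 56 mm diameter, 108 mm high, standing behind the fork. Origin at its underside.
- squeeze_bottle: Bystander: white bottle with green cap, 60 mm diameter, 170 mm high. Origin at its underside.
- drink_can: Bystander: red can, 66 mm diameter, 115 mm high. Origin at its underside.
- dough_roller: Bystander: wooden dough roller lying across behind the work, 64 mm high, about 310 mm long. Origin under its middle.
Mind the look-alikes: they are no part of the job. What is shaped like the fork but blue or brown is not meant.

How it is judged:
On the way, in this order (a step that is already met when the one before it is completed fails the run):
1. the puller pulls on the hook end and stretches the spring well past the post (stretch above 0.045) (value of joint stretch above 0.045 m and contact force between puller and hook_end above 1 N), for 0.1 s.
2. the hook is home on the post with the spring stretched (horizontal distance between hook_end and post below 0.005 m and value of joint stretch above 0.022 m), for 0.2 s.
At the end, for the whole second after the job is handed in: The hook sits on the anchor post (its seat point within 5 mm of the post's axis, spring still stretched by more than 0.022 m), and the puller hangs at rest in its fork, within 15 mm of the hanging place, tip 64 to 76 mm below it (and less than 30 mm above the bench), upright within 0.15 rad (all of step 2 and horizontal distance between puller and fork_seat below 0.015 m and distance between puller and fork_seat between 0.064 and 0.076 m and height (world z) of puller below 0.03 m and angle between puller's own z axis and vertical below 0.15 rad and linear speed of puller below 0.02 m/s); the robot touches nothing.
It fails at once if the gripper or the arm touches the spring or its bracket (contact force between any of the fingers, the arm and bracket above 2 N).
It fails at once if the spring snaps back (faster than 0.4 m/s) (velocity of joint stretch below -0.4 m/s).
It fails at once if a bystander is shoved more than 30 mm or tipped (distance of any of spanner, washer_tin, sugar_shaker, squeeze_bottle, drink_can, dough_roller from where it was at the start of the episode above 0.03 m or angle between spanner's own z axis and vertical above 0.5 rad or angle between any of washer_tin, sugar_shaker, squeeze_bottle, drink_can, dough_roller's own z axis and vertical above 0.3 rad).
It also fails if it takes over 54 s, if anything falls off the work surface, if the arm or the gripper's body presses on something with over 40 N, if the wrist force passes 120 N, or if a joint passes its speed limit or range.

ROBOT

A 6-joint arm with a two-finger parallel gripper is mounted at the origin on the work surface. World frame = base frame: x ahead of the robot, y to its left, z up, the work surface at z = 0. Lengths are in m, angles in rad, forces in N, time in s.
With the tool pointing down it reaches from about 0.375 to 0.975 m from the base axis. Payload 3.8 kg.
Tool frame: the origin (TCP) lies midway between the tips of the shut fingers; the grasp point (between the pads) lies 19 mm behind it; x points along the fingers, y is the direction in which the jaws open and shut, and the axes are right-handed (so a half turn about x gives the same grasp; the last joint's range is limited). The gripper opens to 88 mm and grips with 3 to 60 N. Pads are 18 mm wide; open, the fingers measure 123 mm over their backs; the gripper's body (75 mm by 187 mm) begins 45 mm behind the grasp point.
Start: joints at [-1.241, 0.264, 1.604, -0, 1.274, -0.037], TCP at [0.242, -0.63, 0.239] pointing down, gripper open.
Joint ranges: [-2.63, 2.63], [-0.94, 2.18], [0.31, 2.57], [-1.31, 4.45], [0, 2.66], [-2.55, 2.55]. Speed limits (rad/s): [2.57, 2.57, 3.14, 3.14, 3.14, 3.14].

INTERFACE

Orientations are given as a rotation vector (axis times angle).
In Python, from cell import manip, inverse_kinematics, cams, order gives the robot as it stands. Calls block until the motion is done:
- manip.move_pose(position, orientation): joint-space move of the TCP to a pose.
- manip.move_linear(position, rate=0.15, rot=None): straight line of the TCP; rot=None keeps the orientation; rate is the mean speed in m/s.
- manip.set_joints(angles): joint-space move.
- manip.set_gripper(opening, force=None): finger opening in m; force is the grip in N (None keeps the last); returns when the fingers have stopped.
- manip.dwell(seconds).
- inverse_kinematics(position, orientation): joint angles nearest the present ones, or None.
- manip.state(): the state.
- cams.capture(name): name is "scene" or "top" or "wrist"; returns a dict with "image" (384x512x3 uint8, blue, green, red), "z_map" (384x512 float32, m along the optical axis (not along the pixel's ray), 0 where there is no reading), "intrinsics" (3x3 intrinsics, pixels), "position" and "orientation" of the camera in the world; the wrist camera has in their place "T_tool_cam" (4x4, takes a point from camera to tool coordinates, whose origin is the TCP and whose axes are the tool frame's). Camera axes: x right, y down, z forward; pixel columns grow to the right and rows downward; lengths in m; the calibration is good to about 2 mm. A picture is of the moment at which its call begins: read the wrist's pose just before it.
A pose or a line that the arm cannot do raises manip.IKError and nothing moves.
- order.close_job(): hands the job in, once; it reports no verdict.
The state is a dict: "clock": time; "joint_pos": joint angles; "joint_velocities": joint speeds; "tau": joint torques, N m; "tool_pos": TCP position; "tcp_rot": TCP orientation; "contact_force": force on the tool from outside, world axes, zero at the start; "moment": the same for the moment, N m; "gripper_width": finger opening in m.
Only numpy, scipy, OpenCV 4.12 (cv2) and the standard library are available. Lean on these libraries where they do the work, as an engineer would, in place of code of your own. Each camera call takes 0.05 s, during which the arm holds its last target.

## Working session

There is one attempt and no reset: what is moved stays moved. The work goes in short steps, each a Python script; the robot and the scene stay as the last script left them, time stands still between calls to the robot, and variables do not carry over. Pictures are saved under pics/ and viewed, and the job is handed in when it is done.

```bash
ls; mkdir -p pics
cat > h.py <<'E'
import numpy as np, cv2
from scipy.spatial.transform import Rotation as R
from cell import manip, inverse_kinematics, cams, order
def grab(name):
    s=manip.state(); c=cams.capture(name)
    if name=='wrist':
        T=np.eye(4); T[:3,:3]=R.from_rotvec(s['tcp_rot']).as_matrix(); T[:3,3]=s['tool_pos']
        T=T@np.array(c['T_tool_cam'])
    else:
        T=np.eye(4); o=np.array(c['orientation']); T[:3,:3]=o if o.shape==(3,3) else R.from_rotvec(o).as_matrix(); T[:3,3]=c['position']
    K=np.array(c['intrinsics']); z=c['z_map']; v,u=np.indices(z.shape)
    P=np.stack([(u-K[0,2])/K[0,0]*z,(v-K[1,2])/K[1,1]*z,z],-1)@T[:3,:3].T+T[:3,3]
    P[z<=0]=np.nan
    return c['image'],P,T,K
def proj(p,T,K):
    q=(np.asarray(p)-T[:3,3])@T[:3,:3]; q=q@K.T; return q[...,:2]/q[...,2:]
E
python3 - <<'E'
from h import *
print(manip.state())
for n in ['scene','top','wrist']:
    im,P,T,K=grab(n); cv2.imwrite(f'pics/{n}0.png',im); np.savez(f'{n}0.npz',im=im,P=P,T=T,K=K); print(n,T.round(3).tolist(),K.tolist())
E
```

```text
pics
{'clock': 0.0, 'joint_pos': array([-1.24093064e+00,  2.64709874e-01,  1.60536438e+00, -2.12228424e-05,
        1.27372425e+00, -3.69276491e-02]), 'joint_velocities': array([-0.00072315,  0.00138728,  0.0010141 , -0.0012476 , -0.00134189,
        0.00042499]), 'tau': array([-2.79800719e-03, -5.02118969e+01, -3.56877923e+01,  7.27066258e-02,
        2.94315896e-02, -1.72363498e-04]), 'tool_pos': array([ 0.24181304, -0.62943117,  0.23742238]), 'tcp_rot': array([ 2.02178088,  0.37731436, -2.02248425]), 'contact_force': array([-0.38451903, -0.00203599, -0.05889329]), 'moment': array([ 0.04126845, -0.02639959, -0.02654315]), 'gripper_width': 0.0880451454675765}
scene [[-0.289, 0.691, -0.662, 1.383], [0.957, 0.206, -0.203, 0.24], [-0.003, -0.693, -0.721, 0.935], [0.0, 0.0, 0.0, 1.0]] [[442.59008523896784, 0.0, 251.85603123924184], [0.0, 442.59008523896784, 184.5577690683944], [0.0, 0.0, 1.0]]
top [[0.006, -0.993, 0.121, 0.463], [-1.0, -0.007, -0.009, -0.013], [0.009, -0.121, -0.993, 1.091], [0.0, 0.0, 0.0, 1.0]] [[354.03748728379094, 0.0, 249.78707191798443], [0.0, 354.03748728379094, 190.32549329125723], [0.0, 0.0, 1.0]]
wrist [[0.358, -0.899, -0.252, 0.308], [-0.934, -0.346, -0.094, -0.605], [-0.002, 0.269, -0.963, 0.383], [0.0, 0.0, 0.0, 1.0]] [[304.66798264752725, 0.0, 251.17486615922218], [0.0, 304.66798264752725, 192.67702282018402], [0.0, 0.0, 1.0]]
```

View pics/top0.png

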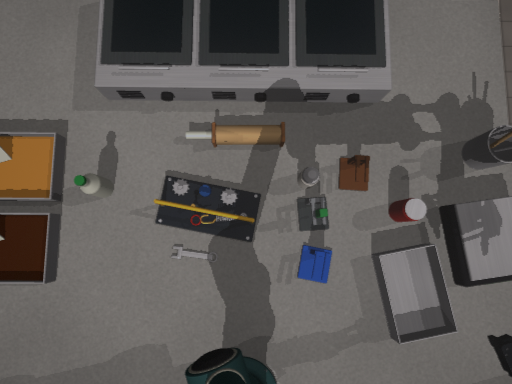

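View pics/scene0.png

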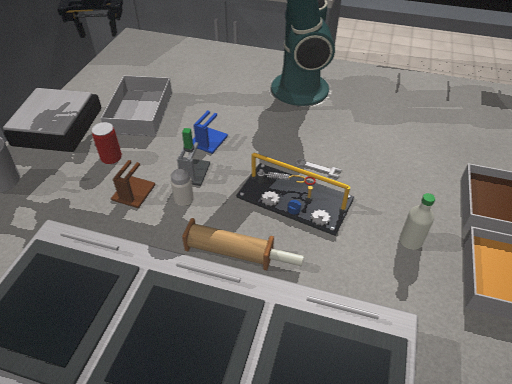

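Run:
```python
from h import *
d=np.load('top0.npz'); im=d['im']
a=cv2.resize(im[165:260,150:260],None,fx=5,fy=5,interpolation=cv2.INTER_CUBIC); cv2.imwrite('pics/ta.png',a)
a=cv2.resize(im[140:240,280:380],None,fx=5,fy=5,interpolation=cv2.INTER_CUBIC); cv2.imwrite('pics/tb.png',a)
hsv=cv2.cvtColor(im,cv2.COLOR_BGR2HSV);P=d['P']
for n,(v0,v1,u0,u1) in dict(green=(195,230,300,340),red=(210,230,185,210),blue=(180,200,195,215)).items():
    s=hsv[v0:v1,u0:u1]; h=s[...,0]
    m=(s[...,1]>120)&(s[...,2]>50)&({'green':(h>40)&(h<85),'red':(h<8)|(h>172),'blue':(h>100)&(h<130)}[n])
    q=P[v0:v1,u0:u1][m]; print(n,m.sum(),np.nanmedian(q,0).round(4),np.nanmin(q,0).round(3),np.nanmax(q,0).round(3))
```

```text
green 56 [ 0.5203 -0.2151  0.1574] [ 0.51  -0.226  0.154] [ 0.529 -0.205  0.162]
red 54 [0.501  0.1413 0.0449] [0.486 0.123 0.008] [0.521 0.153 0.048]
blue 109 [0.5915 0.1128 0.0322] [0.574 0.097 0.009] [0.61  0.131 0.036]
```

View pics/ta.png

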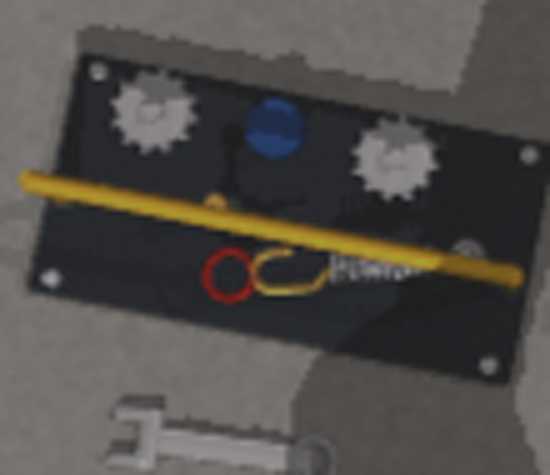

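View pics/tb.png

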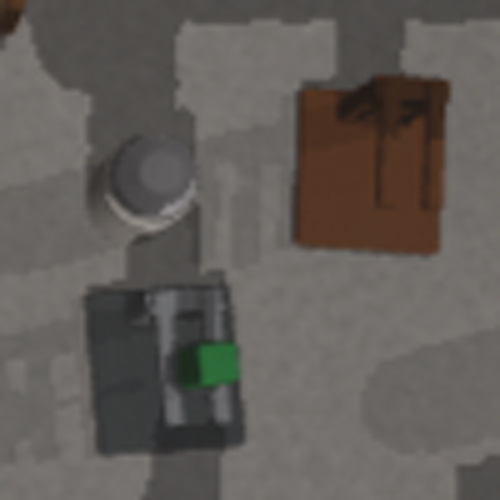

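```bash
cat >> h.py <<'E'
def rot(yaw,tilt=0,flip=1):
    # tool x = pointing direction: down, leaned so that puller upper end goes toward -x(yawed); jaws along yawed y
    c,s=np.cos(tilt),np.sin(tilt)
    x=np.array([s,0,-c]); y=np.array([0,flip,0.]); z=np.cross(x,y)
    return (R.from_euler('z',yaw)*R.from_matrix(np.stack([x,y,z],1)))
E
python3 - <<'E'
from h import *
s=manip.state(); print(R.from_rotvec(s['tcp_rot']).as_matrix().round(2))
for f in (1,-1):
  for p,t in (((0.47,0.1,0.27),0),((0.52,-0.215,0.105),0),((0.52,-0.215,0.25),0),((0.5,0.14,0.12),.7),((0.52,0.2,0.12),.7)):
    for yaw in (0,-.25):
      q=inverse_kinematics(p,rot(yaw,t,f).as_rotvec()); print(f,p,t,yaw,None if q is None else np.round(q,2))
E
```

```text
[[-0.    0.36 -0.93]
 [ 0.   -0.93 -0.36]
 [-1.   -0.   -0.  ]]
1 (0.47, 0.1, 0.27) 0 0 [ 0.16 -0.13  1.96  0.    1.31 -1.41]
1 (0.47, 0.1, 0.27) 0 -0.25 [ 0.16 -0.13  1.96 -0.    1.31 -1.16]
1 (0.52, -0.215, 0.105) 0 0 [-0.44  0.17  1.97 -0.    0.99 -2.01]
1 (0.52, -0.215, 0.105) 0 -0.25 [-0.44  0.17  1.97  0.    0.99 -1.76]
1 (0.52, -0.215, 0.25) 0 0 [-0.44  0.04  1.83 -0.    1.26 -2.01]
1 (0.52, -0.215, 0.25) 0 -0.25 [-0.44  0.04  1.83  0.    1.26 -1.76]
1 (0.5, 0.14, 0.12) 0.7 0 [ 0.38 -0.23  2.51 -0.9   0.31 -0.39]
1 (0.5, 0.14, 0.12) 0.7 -0.25 [ 0.52 -0.15  2.45 -1.04  0.55  0.04]
1 (0.52, 0.2, 0.12) 0.7 0 [ 0.52 -0.12  2.42 -1.03  0.38 -0.17]
1 (0.52, 0.2, 0.12) 0.7 -0.25 [ 0.63 -0.04  2.35 -1.05  0.61  0.13]
-1 (0.47, 0.1, 0.27) 0 0 [ 0.16 -0.13  1.96 -0.    1.31  1.73]
-1 (0.47, 0.1, 0.27) 0 -0.25 [ 0.16 -0.13  1.96  0.    1.31  1.98]
-1 (0.52, -0.215, 0.105) 0 0 [-0.44  0.17  1.97 -0.    0.99  1.13]
-1 (0.52, -0.215, 0.105) 0 -0.25 [-0.44  0.17  1.97  0.    0.99  1.38]
-1 (0.52, -0.215, 0.25) 0 0 [-0.44  0.04  1.83 -0.    1.26  1.13]
-1 (0.52, -0.215, 0.25) 0 -0.25 [-0.44  0.04  1.83  0.    1.26  1.38]
-1 (0.5, 0.14, 0.12) 0.7 0 None
-1 (0.5, 0.14, 0.12) 0.7 -0.25 None
-1 (0.52, 0.2, 0.12) 0.7 0 None
-1 (0.52, 0.2, 0.12) 0.7 -0.25 None
```

Run:
```python
from h import *
for n,p in (('fork',(0.49,-0.215,0.27)),('brk',(0.47,0.1,0.27))):
    manip.move_pose(p,rot(0,0,1).as_rotvec()); manip.dwell(0.15)
    im,P,T,K=grab('wrist'); cv2.imwrite(f'pics/w_{n}.png',im); np.savez(f'w_{n}.npz',im=im,P=P,T=T,K=K)
print(manip.state()['clock'])
```

```text
3.5167
```

View pics/w_fork.png

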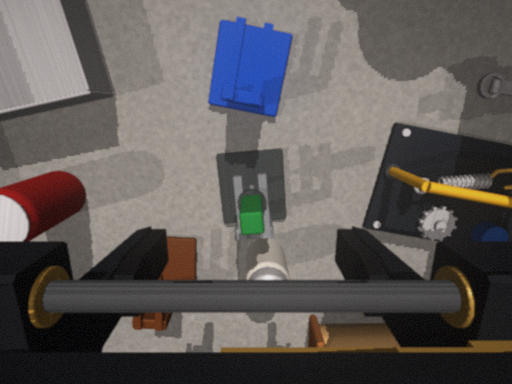

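View pics/w_brk.png

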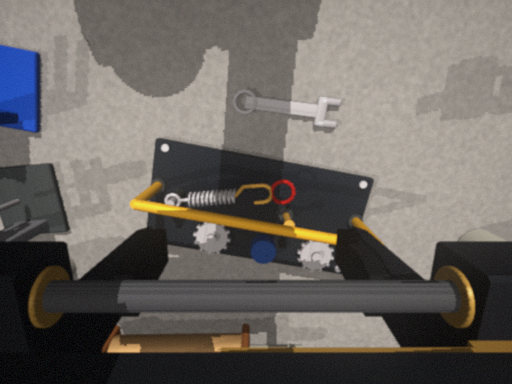

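Run:
```python
from h import *
def load(n): d=np.load(n+'.npz'); return d['im'],d['P'],d['T'],d['K']
for n in ('top0','scene0','w_brk'):
    im,P,T,K=load(n)
    roi=(P[...,0]>.4)&(P[...,0]<.72)&(P[...,1]>-.1)&(P[...,1]<.3)
    bench=roi&(abs(P[...,2])<.006)
    # bench noise
    print(n,'bench z',np.nanmedian(P[roi&(P[...,2]<.006)][:,2]).round(4), np.nanstd(P[bench][:,2]).round(4))
    m=roi&(P[...,2]>.007)&(P[...,2]<.03)&(im.max(-1)<75)
    m=cv2.morphologyEx(m.astype(np.uint8),cv2.MORPH_OPEN,np.ones((3,3)))
    _,lab,st,_=cv2.connectedComponentsWithStats(m); 
    k=1+np.argmax(st[1:,4]); m=lab==k
    print(' plate z',np.median(P[m][:,2]).round(4))
    q=P[m][:,:2].astype(np.float32)
    r=cv2.minAreaRect(q); print(' rect',np.round(r[0],4),np.round(r[1],4),r[2], cv2.boxPoints(r).round(3).tolist())
    # bar
    hsv=cv2.cvtColor(im,cv2.COLOR_BGR2HSV)
    y=roi&(hsv[...,0]>18)&(hsv[...,0]<30)&(hsv[...,1]>150)&(P[...,2]>.09)&(P[...,2]<.12)
    Q=P[y]; c=np.median(Q,0); u,s,vt=np.linalg.svd(Q-Q.mean(0)); d=vt[0]; t=(Q-Q.mean(0))@d
    d=d*np.sign(d[1]); print(' bar n',len(Q),'mean',Q.mean(0).round(4),'ends',(Q.mean(0)+t.min()*d).round(4),(Q.mean(0)+t.max()*d).round(4),'dir',d.round(3),'yaw',np.arctan2(-d[0],d[1]).round(4),'len',np.ptp(t).round(3))
    rd=roi&((hsv[...,0]<8)|(hsv[...,0]>172))&(hsv[...,1]>120)&(hsv[...,2]>50)&(P[...,2]>.035)&(P[...,2]<.055)
    print(' red',rd.sum(),np.median(P[rd],0).round(4),P[rd].min(0).round(4),P[rd].max(0).round(4))
    h=roi&(hsv[...,0]>10)&(hsv[...,0]<28)&(hsv[...,1]>100)&(P[...,2]>.056)&(P[...,2]<.066)
    print(' posthead',h.sum(),np.median(P[h],0).round(4),P[h].min(0).round(4) if h.any() else '',P[h].max(0).round(4) if h.any() else '')
a=cv2.imread('pics/w_brk.png')[130:280,130:390]; cv2.imwrite('pics/wb.png',cv2.resize(a,None,fx=3,fy=3,interpolation=cv2.INTER_CUBIC))
a=cv2.imread('pics/w_fork.png')[140:270,190:320]; cv2.imwrite('pics/wf.png',cv2.resize(a,None,fx=4,fy=4,interpolation=cv2.INTER_CUBIC))
```

```text
top0 bench z -0.0013 0.0021
 plate z 0.0107
 rect [0.5745 0.0988] [0.299  0.0772] 79.34990692138672 [[0.5090000033378601, -0.04100000113248825], [0.5849999785423279, -0.054999999701976776], [0.6399999856948853, 0.23899999260902405], [0.5640000104904175, 0.2529999911785126]]
 bar n 415 mean [0.5265 0.109  0.1033] ends [ 0.5005 -0.0286  0.1037] [0.5531 0.25   0.1029] dir [ 0.186  0.983 -0.003] yaw -0.1867 len 0.284
 red 41 [0.5009 0.1412 0.0453] [0.4864 0.1232 0.0428] [0.5159 0.1532 0.0484]
 posthead 11 [0.5444 0.1459 0.0599] [0.5413 0.1398 0.0561] [0.5473 0.2443 0.0628]
scene0 bench z -0.0003 0.0019
 plate z 0.0115
 rect [0.5557 0.0757] [0.2404 0.1132] 78.8533706665039 [[0.47699999809265137, -0.03099999949336052], [0.5879999995231628, -0.05299999937415123], [0.6340000033378601, 0.18299999833106995], [0.5230000019073486, 0.20499999821186066]]
 bar n 421 mean [0.5323 0.118  0.1031] ends [ 0.5044 -0.0288  0.1031] [0.5574 0.2506 0.1031] dir [0.187 0.982 0.   ] yaw -0.1877 len 0.284
 red 32 [0.5103 0.1414 0.047 ] [0.4899 0.1262 0.0432] [0.5201 0.1547 0.0516]
 posthead 34 [0.5441 0.1479 0.06  ] [ 0.4994 -0.0278  0.0565] [0.5612 0.2507 0.0659]
w_brk bench z -0.0006 0.0011
 plate z 0.0114
 rect [0.5109 0.111 ] [0.297  0.0885] 79.08212280273438 [[0.4390000104904175, -0.026000000536441803], [0.5260000228881836, -0.0430000014603138], [0.5820000171661377, 0.24799999594688416], [0.4959999918937683, 0.26499998569488525]]
 bar n 2067 mean [0.5216 0.079  0.1039] ends [ 0.5003 -0.0329  0.1035] [0.5432 0.1926 0.1043] dir [0.187 0.982 0.004] yaw -0.1878 len 0.23
 red 252 [0.5032 0.1392 0.0464] [0.4882 0.1233 0.0429] [0.5209 0.1537 0.0488]
 posthead 101 [0.5398 0.1443 0.0596] [ 0.4967 -0.0292  0.0563] [0.5494 0.2457 0.0656]
```

View pics/wb.png

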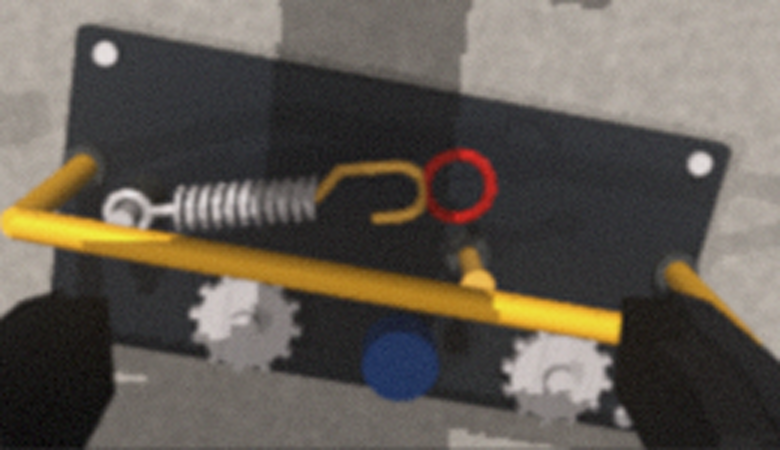

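View pics/wf.png

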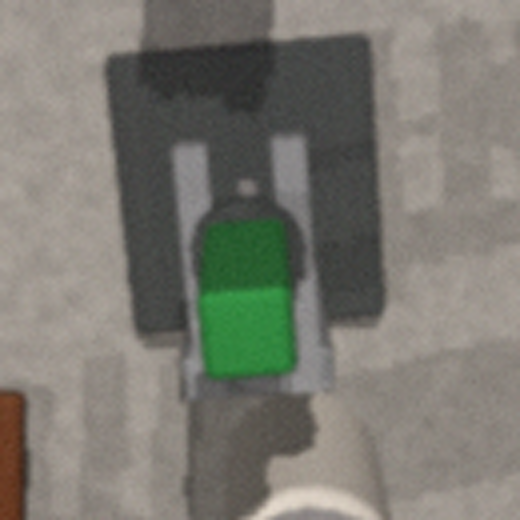

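```bash
cat >> h.py <<'E'
def load(n): d=np.load(n+'.npz'); return d['im'],d['P'],d['T'],d['K']
def back(px,z,T,K):
    px=np.atleast_2d(px).astype(float); d=np.c_[px,np.ones(len(px))]@np.linalg.inv(K).T@T[:3,:3].T
    return T[:3,3]+d*((z-T[2,3])/d[:,2])[:,None]
def frame(o,yaw): 
    M=np.eye(4); M[:3,:3]=R.from_euler('z',yaw).as_matrix(); M[:2,3]=o; return M
E
python3 - <<'E'
from h import *
im,P,T,K=load('w_fork')
o=np.array([190,140]);cr=lambda *a:(np.array(a,float)/4+o)
print('base',back(cr((108,57),(370,37),(385,318),(138,332)),.01,T,K).round(4).tolist())
print('prong front',back(cr((173,146),(205,145),(274,136),(306,135)),.092,T,K).round(4).tolist())
print('handle top',back(cr((201,290),(291,287),(296,372),(207,378)),.159,T,K).round(4).tolist())
hsv=cv2.cvtColor(im,cv2.COLOR_BGR2HSV)
m=(hsv[...,0]>40)&(hsv[...,0]<85)&(hsv[...,1]>120)&(P[...,2]>.155)&(P[...,2]<.165)
r=cv2.minAreaRect(P[m][:,:2].astype(np.float32)); print('handle rect',r,P[m].mean(0))
g=(P[...,2]>.086)&(P[...,2]<.098)&(P[...,0]>.45)&(P[...,0]<.6)&(P[...,1]>-.26)&(P[...,1]<-.17)
im2=im.copy(); im2[g]=(0,0,255)
q=P[g]; print('prongs',q.min(0).round(4),q.max(0).round(4),len(q))
b=(P[...,2]>.005)&(P[...,2]<.016)&(P[...,0]>.43)&(P[...,0]<.62)&(P[...,1]>-.3)&(P[...,1]<-.13)&(im.max(-1)<110)
b=cv2.morphologyEx(b.astype(np.uint8),cv2.MORPH_OPEN,np.ones((3,3)))>0
r=cv2.minAreaRect(P[b][:,:2].astype(np.float32)); print('base rect',r)
# overlay
def draw(im,T,K,M,segs,s,off,size):
    x0,y0=off;w,h=size
    c=cv2.resize(im[y0:y0+h,x0:x0+w],None,fx=s,fy=s,interpolation=cv2.INTER_CUBIC)
    for pts in segs:
        pts=np.array(pts,float)/1000; pts=pts@M[:3,:3].T+M[:3,3]
        q=(proj(pts,T,K)-np.array(off)+.5)*s-.5
        cv2.polylines(c,[np.round(q*8).astype(int).reshape(-1,1,2)],False,(255,0,255),1,cv2.LINE_AA,3)
    return c
def circ(x,y,z,r): a=np.linspace(0,2*np.pi,30); return np.c_[x+r*np.cos(a),y+r*np.sin(a),z+0*a]
M=frame((.5367,.1085),-.188)
segs=[[(-70,-150,12),(80,-150,12),(80,150,12),(-70,150,12),(-70,-150,12)],circ(0,40,60,7),circ(0,-110,45,4.5),[(-8,-138,106),(-8,138,106)],circ(52,-55,22,4),circ(52,95,22,4)]
im,P,T,K=load('w_brk'); cv2.imwrite('pics/ob.png',draw(im,T,K,M,segs,3,(130,130),(260,150)))
im,P,T,K=load('top0'); cv2.imwrite('pics/obt.png',draw(im,T,K,M,segs,6,(145,165),(125,90)))
im,P,T,K=load('scene0'); cv2.imwrite('pics/obs.png',draw(im,T,K,M,segs,6,(230,145),(130,90)))
E
```

```text
base [[0.4816, -0.2615, 0.01], [0.4752, -0.1743, 0.01], [0.5745, -0.1665, 0.01], [0.5796, -0.254, 0.01]]
prong front [[0.4938, -0.2355, 0.092], [0.4936, -0.2268, 0.092], [0.4911, -0.2081, 0.092], [0.4909, -0.1994, 0.092]]
handle top [[0.5117, -0.2258, 0.159], [0.5111, -0.2058, 0.159], [0.5314, -0.2045, 0.159], [0.5329, -0.2247, 0.159]]
handle rect ((0.5219104886054993, -0.2158137857913971), (0.02089746482670307, 0.020096637308597565), 3.993144989013672) [ 0.52126422 -0.21585859  0.15805093]
prongs [ 0.4909 -0.2358  0.086 ] [ 0.57   -0.1907  0.098 ] 878
base rect ((0.5448291897773743, -0.23606908321380615), (0.13357941806316376, 0.13475926220417023), 3.4385733604431152)
```

View pics/ob.png

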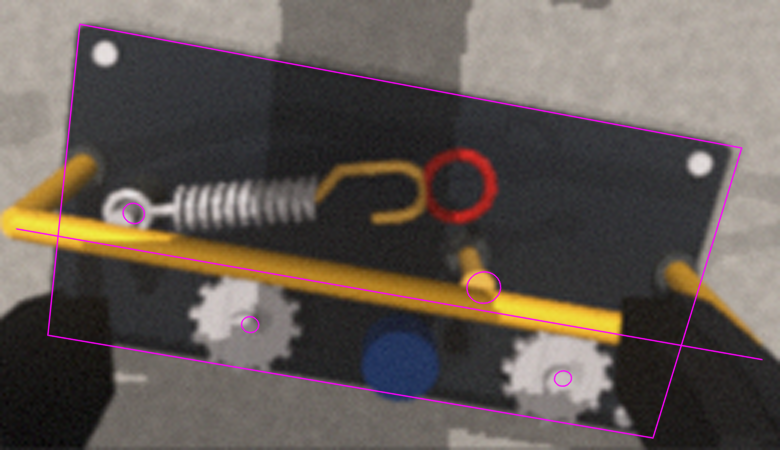

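View pics/obt.png

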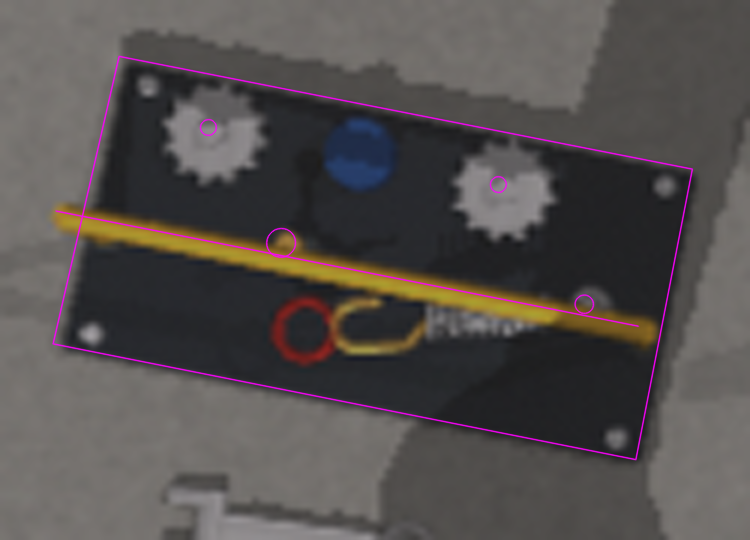

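View pics/obs.png

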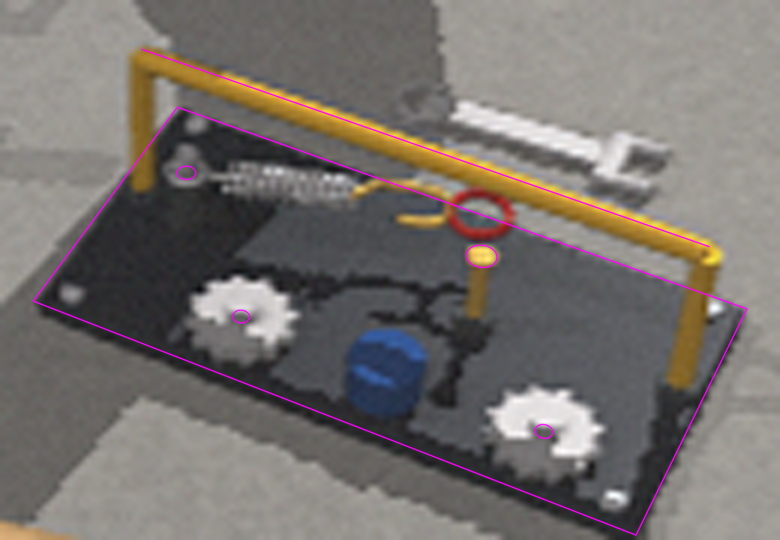

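```bash
cat >> h.py <<'E'
BO=np.array([.5358,.1070]); BY=-.188; MB=frame(BO,BY)
D=0.082; TILT=.66; Rt=rot(BY,TILT); ax=Rt.as_matrix()[:,0]
PIV=(MB@np.array([0,-.110,.045,1]))[:3]
def pinpt(rho,th):  # world point on spring plane
    return (MB@np.array([-rho*np.sin(th),-.110+rho*np.cos(th),.045,1]))[:3]
def tcp_for(pt,depth,retr=0): # TCP such that pin coordinate 'depth' lies at pt, retracted by retr
    return np.asarray(pt)-ax*(D-depth)-ax*retr
E
python3 - <<'E'
from h import *
im,P,T,K=load('w_brk'); e1=back((460/3+130,186/3+130),.0475,T,K)[0]
im,P,T,K=load('top0'); e2=back((306/6+145,331/6+165),.0475,T,K)[0]
im,P,T,K=load('scene0'); e3=back((482/6+230,214/6+145),.0475,T,K)[0]
for e in (e1,e2,e3):
    b=np.linalg.inv(MB)@np.r_[e,1]; print(e.round(4),'rho',np.hypot(b[0],b[1]+.11).round(4),'th',np.arctan2(-b[0],b[1]+.11).round(4))
print(PIV)
th=.27
def chk(name,pt,retr=0):
    p=tcp_for(pt,.027,retr); q=inverse_kinematics(p,Rt.as_rotvec()); print(name,p.round(3),None if q is None else np.round(q,2))
for tl in (.66,):
  for n,rho,t,r in (('app',.14,.27,.07),('ins',.14,.27,0),('pull',.212,.27,0),('mid',.212,.13,0),('sw',.212,0,0),('home',.171,0,0),('out',.171,0,.08)): chk(n,pinpt(rho,t),r)
E
```

```text
[0.5044 0.1388 0.0475] rho 0.1402 th 0.2656
[0.5005 0.135  0.0475] rho 0.1368 th 0.2956
[0.5069 0.1429 0.0475] rho 0.1442 th 0.2461
[ 0.5152416 -0.0010618  0.045    ]
app [0.428 0.153 0.144] [ 0.62 -0.34  2.52 -0.82  0.65 -0.17]
ins [0.471 0.145 0.088] [ 0.53 -0.15  2.51 -1.05  0.48  0.02]
pull [0.465 0.217 0.088] [ 0.71 -0.06  2.43 -1.04  0.59  0.17]
mid [0.494 0.217 0.088] [ 0.66 -0.02  2.39 -1.05  0.56  0.14]
sw [0.522 0.214 0.088] [ 0.61  0.02  2.35 -1.06  0.53  0.11]
home [0.514 0.173 0.088] [ 0.54 -0.04  2.41 -1.07  0.48  0.05]
out [0.466 0.182 0.152] [ 0.63 -0.24  2.42 -0.84  0.64 -0.14]
```

Run:
```python
from h import *
r=rot(.075).as_rotvec()
manip.move_pose((.522,-.2153,.20),r)
manip.move_linear((.522,-.2153,.104),rate=.12)
s=manip.state(); print(s['clock'],s['tool_pos'],s['contact_force'])
manip.set_gripper(.0,force=60)
s=manip.state(); print(s['clock'],s['gripper_width'],s['tool_pos'],s['contact_force'])
manip.move_linear((.522,-.2153,.205),rate=.12)
s=manip.state(); print(s['clock'],s['gripper_width'],s['tool_pos'],s['contact_force'])
im,P,T,K=grab('wrist'); cv2.imwrite('pics/w_held.png',im); np.savez('w_held.npz',im=im,P=P,T=T,K=K)
print('tip expected px',proj(np.array([.522,-.2153,.205-.082]),T,K))
```

```text
5.7083 [ 0.52270721 -0.21546153  0.10480107] [-0.43001679  0.80000806 -0.06440387]
6.725 0.021593254621411845 [ 0.52199063 -0.21530518  0.10397972] [ 0.80416699  0.02056727 -0.00831942]
7.7167 0.021617441644272886 [ 0.52135505 -0.21498343  0.20399637] [ 0.44374109 -0.20650324 -1.20952174]
tip expected px [251.19001828 199.47957225]
```

View pics/w_held.png

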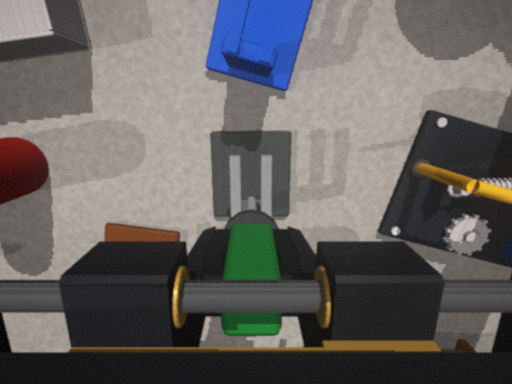

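Run:
```python
from h import *
E=pinpt(.14,.266)
for r in (.05,.06,.08,.1,.12,.14):
    for up in (0,.04,.08):
        q=inverse_kinematics(tcp_for(E,.027,r)+[0,0,up],Rt.as_rotvec()); print(r,up,None if q is None else np.round(q,2))
```

```text
0.05 0 [ 0.59 -0.29  2.52 -0.87  0.6  -0.13]
0.05 0.04 [ 0.59 -0.36  2.48 -0.76  0.68 -0.26]
0.05 0.08 [ 0.59 -0.42  2.43 -0.68  0.75 -0.37]
0.06 0 [ 0.61 -0.32  2.52 -0.85  0.63 -0.15]
0.06 0.04 [ 0.61 -0.39  2.48 -0.75  0.7  -0.28]
0.06 0.08 [ 0.61 -0.44  2.43 -0.67  0.78 -0.38]
0.08 0 [ 0.64 -0.37  2.51 -0.8   0.68 -0.19]
0.08 0.04 [ 0.64 -0.43  2.47 -0.72  0.76 -0.3 ]
0.08 0.08 [ 0.64 -0.48  2.42 -0.65  0.83 -0.39]
0.1 0 [ 0.67 -0.42  2.51 -0.76  0.74 -0.21]
0.1 0.04 [ 0.67 -0.48  2.46 -0.69  0.81 -0.31]
0.1 0.08 [ 0.67 -0.52  2.41 -0.64  0.89 -0.39]
0.12 0 [ 0.7  -0.46  2.5  -0.73  0.79 -0.23]
0.12 0.04 [ 0.7  -0.51  2.45 -0.67  0.87 -0.32]
0.12 0.08 [ 0.7  -0.55  2.4  -0.63  0.95 -0.39]
0.14 0 [ 0.74 -0.5   2.5  -0.71  0.85 -0.24]
0.14 0.04 [ 0.74 -0.55  2.44 -0.66  0.93 -0.32]
0.14 0.08 [ 0.74 -0.58  2.39 -0.62  1.   -0.39]
```

Run:
```python
from h import *
E=pinpt(.14,.266); rv=Rt.as_rotvec()
manip.move_pose(tcp_for(E,.027,.05)+[0,0,.08],rv)
s=manip.state(); print(s['clock'],s['tool_pos'])
manip.move_linear(tcp_for(E,.027,.045),rate=.15); manip.dwell(.2)
s=manip.state(); print(s['clock'],s['tool_pos']-tcp_for(E,.027,.045),s['contact_force'], (R.from_rotvec(s['tcp_rot'])*Rt.inv()).magnitude())
im,P,T,K=grab('wrist'); cv2.imwrite('pics/w_app.png',im); np.savez('w_app.npz',im=im,P=P,T=T,K=K)
print('eye px',proj(E,T,K),'tip px',proj(s['tool_pos']+ax*.082,T,K))
```

```text
9.275 [0.44135804 0.1503199  0.2080869 ]
10.1833 [0.00089319 0.00046974 0.00142544] [-0.34182451 -0.14209259 -1.57813551] 0.002501893067221588
eye px [250.57075888 190.69351044] tip px [251.36532451 198.88221715]
```

View pics/w_app.png

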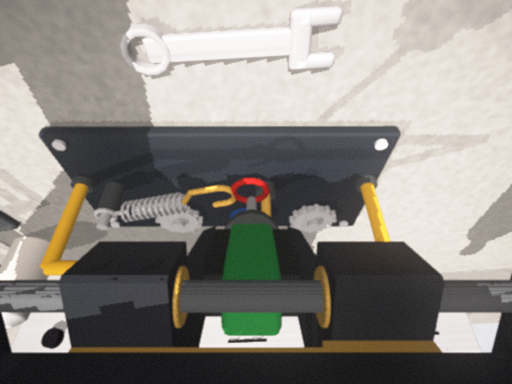

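Run:
```python
from h import *
E=pinpt(.14,.266)
manip.move_linear(tcp_for(E,.027),rate=.06); manip.dwell(.1)
s=manip.state(); print(s['clock'],s['tool_pos']-tcp_for(E,.027),s['contact_force'])
im,P,T,K=grab('wrist'); cv2.imwrite('pics/w_ins.png',cv2.resize(im[140:260,170:330],None,fx=4,fy=4)); 
im,P,T,K=grab('scene'); cv2.imwrite('pics/s_ins.png',cv2.resize(im[140:240,230:370],None,fx=5,fy=5));
```

```text
11.2333 [0.00010316 0.00019516 0.00036038] [ 0.37462016 -0.39174346 -1.30725296]
```

View pics/w_ins.png

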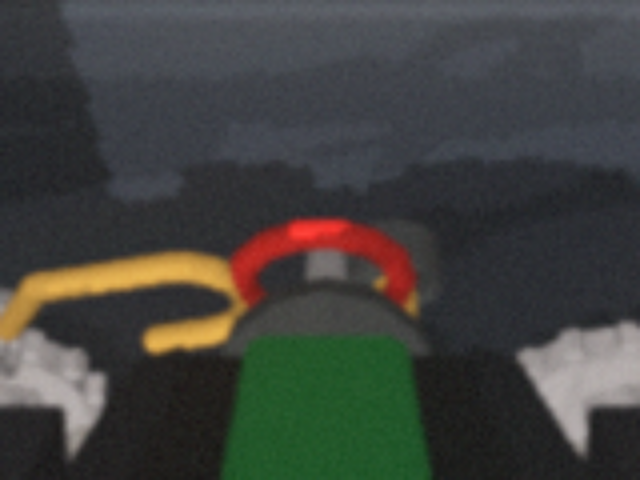

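View pics/s_ins.png

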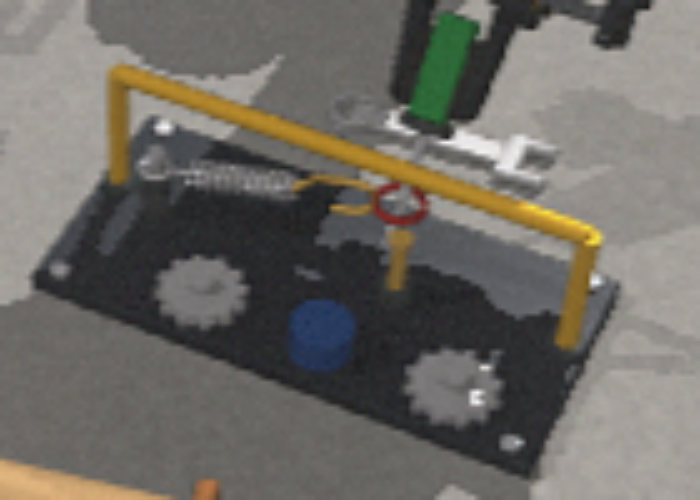

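The pin stands inside the red eye (pin near (325,265) in the crop, ring around it). Pulling now, in stages.

Run:
```python
from h import *
u=(MB[:3,:3]@[-np.sin(.266),np.cos(.266),0])
for rho in (.165,.19,.212):
    p=tcp_for(pinpt(rho,.266),.027)
    manip.move_linear(p,rate=.06); manip.dwell(.15)
    s=manip.state(); print(s['clock'],rho,(s['tool_pos']-p).round(4),'Frad',(s['contact_force']@u).round(2),s['contact_force'].round(2))
im,P,T,K=grab('wrist'); cv2.imwrite('pics/w_pull.png',cv2.resize(im[130:260,120:340],None,fx=3.5,fy=3.5)); 
im,P,T,K=grab('scene'); cv2.imwrite('pics/s_pull.png',cv2.resize(im[140:240,230:370],None,fx=5,fy=5));
```

```text
12.05 0.165 [-0.0001 -0.0002 -0.0001] Frad -2.74 [-0.24 -2.77 -0.5 ]
12.7667 0.19 [-0.0001 -0.0002 -0.0001] Frad -4.07 [ 0.98 -4.01 -0.74]
13.4333 0.212 [-0.0002 -0.0007 -0.0002] Frad -4.95 [ 1.02 -4.88 -0.11]
```

View pics/w_pull.png

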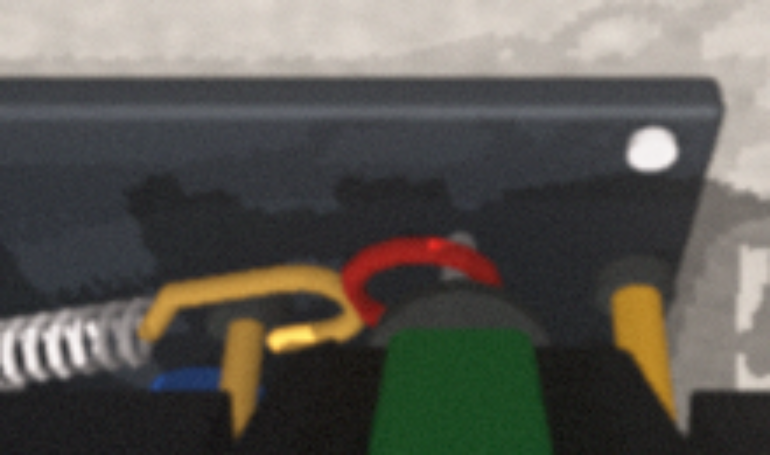

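View pics/s_pull.png

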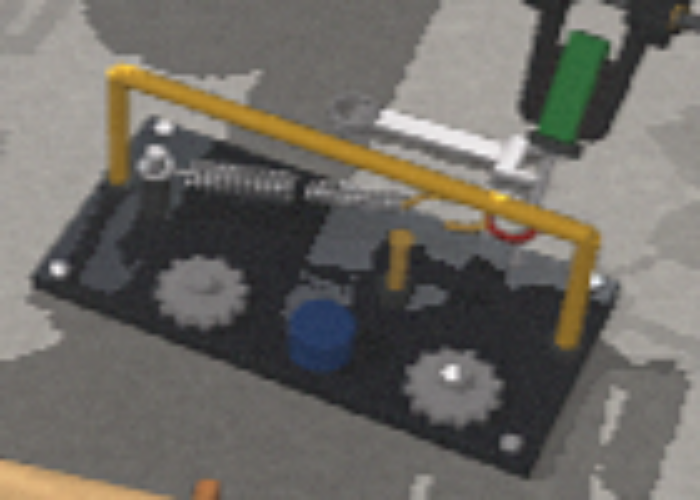

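Run:
```python
from h import *
for rho,th in ((.216,.266),(.216,.18),(.216,.09),(.216,0.0)):
    p=tcp_for(pinpt(rho,th),.027)
    manip.move_linear(p,rate=.05); manip.dwell(.05)
    s=manip.state(); u=(MB[:3,:3]@[-np.sin(th),np.cos(th),0]); print(s['clock'],rho,th,(s['tool_pos']-p).round(4),'Frad',(s['contact_force']@u).round(2),s['contact_force'].round(2))
manip.dwell(.2)
im,P,T,K=grab('wrist'); cv2.imwrite('pics/w_sw.png',cv2.resize(im[130:260,120:340],None,fx=3.5,fy=3.5)); np.savez('w_sw.npz',im=im,P=P,T=T,K=K)
im,P,T,K=grab('scene'); cv2.imwrite('pics/s_sw.png',cv2.resize(im[140:240,230:370],None,fx=5,fy=5)); np.savez('s_sw.npz',im=im,P=P,T=T,K=K)
```

```text
13.8333 0.216 0.266 [-0.0002 -0.0007 -0.0002] Frad -5.74 [ 0.57 -5.71 -1.67]
14.4083 0.216 0.18 [-0.0001 -0.0009 -0.0003] Frad -5.91 [ 1.04 -5.92 -0.62]
15.0 0.216 0.09 [-0.0003 -0.001  -0.0004] Frad -4.65 [-0.95 -4.58 -0.13]
15.5917 0.216 0.0 [-0.002  -0.002  -0.0022] Frad -5.73 [-2.98 -5.27 -2.74]
```

View pics/w_sw.png

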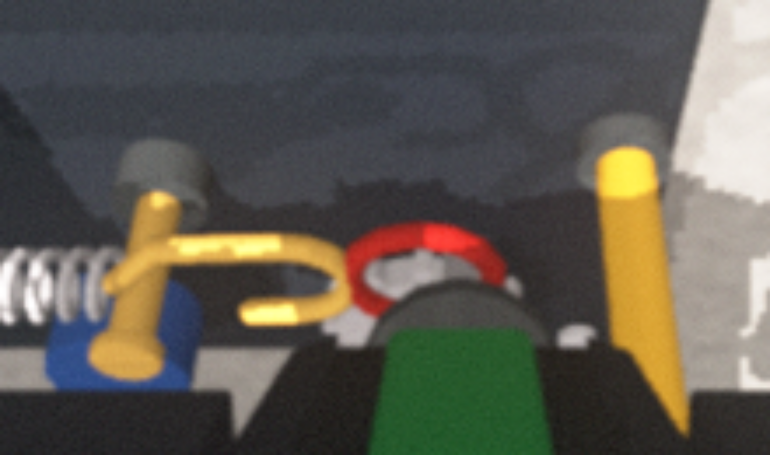

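View pics/s_sw.png

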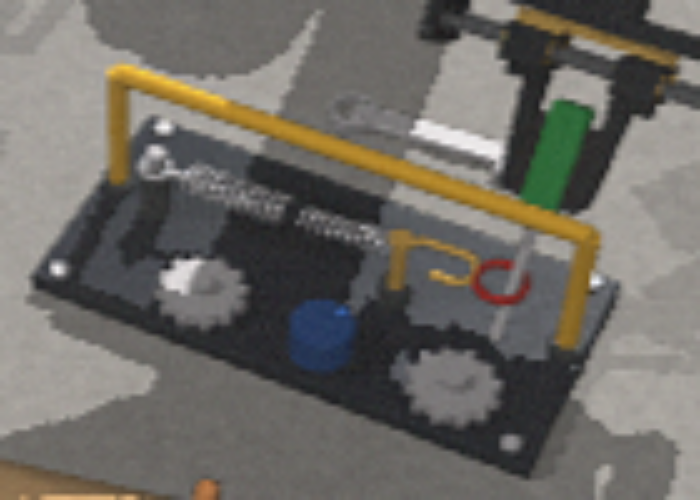

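Run:
```python
from h import *
im,P,T,K=load('s_sw'); e3=back((501/5+230,282/5+140),.0475,T,K)[0]; p3=back((400/5+230,236/5+140),.060,T,K)[0]
im,P,T,K=load('w_sw'); e1=back((428/3.5+120,272/3.5+130),.0475,T,K)[0]; p1=back((125/3.5+120,355/3.5+130),.060,T,K)[0]
l1=back((190/3.5+120,248/3.5+130),.0475,T,K)[0]; n1=back((110/3.5+120,283/3.5+130),.0475,T,K)[0]; f1=back((245/3.5+120,310/3.5+130),.0475,T,K)[0]
s=manip.state(); tip=s['tool_pos']+R.from_rotvec(s['tcp_rot']).as_matrix()[:,0]*(D-.027)
for n,e in (('eye scene',e3),('post sc',p3),('eye w',e1),('post w',p1),('longleg',l1),('neck',n1),('freetip',f1),('pin',tip)):
    b=np.linalg.inv(MB)@np.r_[e,1]; print(n,b[:3].round(4),'rho',np.hypot(b[0],b[1]+.11).round(4),'th',np.arctan2(-b[0],b[1]+.11).round(4))
print(s['tool_pos']-tcp_for(pinpt(.216,0),.027),s['contact_force'],s['clock'])
```

```text
eye scene [-0.0046  0.1003  0.0475] rho 0.2103 th 0.0217
post sc [0.0003 0.0422 0.06  ] rho 0.1522 th -0.0017
eye w [-0.0122  0.0974  0.0475] rho 0.2078 th 0.0586
post w [-0.0028  0.0406  0.06  ] rho 0.1506 th 0.0188
longleg [-0.0199  0.0544  0.0475] rho 0.1656 th 0.1205
neck [-0.0083  0.0368  0.0475] rho 0.147 th 0.0568
freetip [0.0013 0.0609 0.0475] rho 0.1709 th -0.0076
pin [-0.0018  0.1034  0.0427] rho 0.2135 th 0.0085
[-0.00207697 -0.00200625 -0.00221082] [-3.59473737 -5.97513346 -1.8318217 ] 15.8917
```

Run:
```python
from h import *
for rho,th in ((.211,0),(.207,0.0)):
    p=tcp_for(pinpt(rho,th),.027)
    manip.move_linear(p,rate=.03); manip.dwell(.15)
    s=manip.state(); u=MB[:3,:3]; print(s['clock'],rho,th,(s['tool_pos']-p).round(4),'Fb',(s['contact_force']@u).round(2))
im,P,T,K=grab('wrist'); cv2.imwrite('pics/w_sw2.png',cv2.resize(im[130:260,120:340],None,fx=3.5,fy=3.5)); np.savez('w_sw.npz',im=im,P=P,T=T,K=K)
im,P,T,K=grab('scene'); cv2.imwrite('pics/s_sw2.png',cv2.resize(im[140:240,230:370],None,fx=5,fy=5)); np.savez('s_sw.npz',im=im,P=P,T=T,K=K)
```

```text
16.3583 0.211 0 [-0.0012 -0.0015 -0.0014] Fb [-0.02 -5.29 -3.55]
16.7917 0.207 0.0 [-0.0011 -0.0013 -0.0012] Fb [ 0.55 -4.96 -4.35]
```

View pics/w_sw2.png

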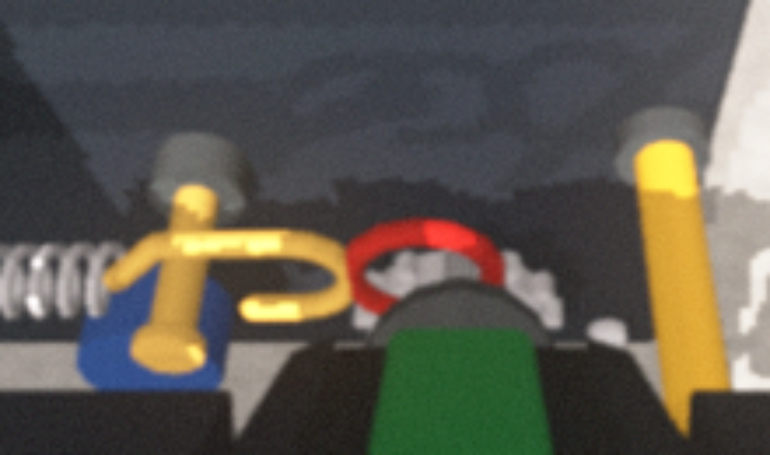

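View pics/s_sw2.png

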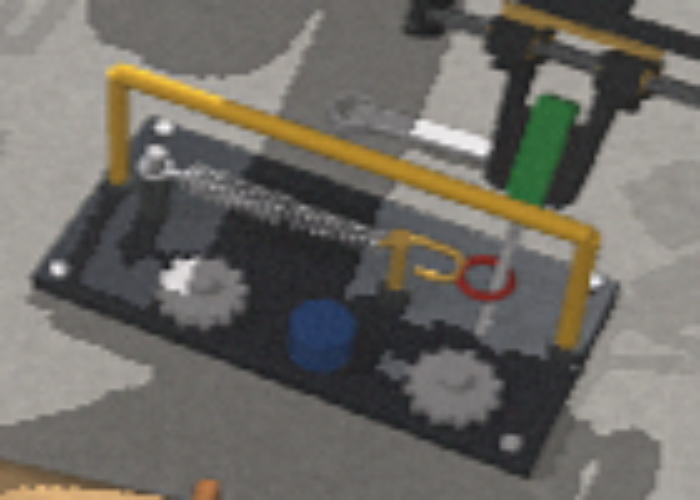

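Run:
```python
from h import *
im,P,T,K=load('s_sw'); B=lambda x,y,z=.0475:back((x/5+230,y/5+140),z,T,K)[0]
e3=B(487,278); p3=B(400,236,.06); f3=B(418,272)
im,P,T,K=load('w_sw'); W=lambda x,y,z=.0475:back((x/3.5+120,y/3.5+130),z,T,K)[0]
print('proj post45 in crop',(proj(pinpt(.15,0),T,K)-[120,130])*3.5,'head',(proj(pinpt(.15,0)+[0,0,.015],T,K)-[120,130])*3.5)
s=manip.state(); tip=s['tool_pos']+R.from_rotvec(s['tcp_rot']).as_matrix()[:,0]*(D-.027)
for n,e in (('eye scene',e3),('post sc',p3),('free sc',f3),('eye w',W(425,268)),('post w',W(170,348,.06)),('longleg',W(240,241)),('neck',W(110,283)),('freetip',W(245,308)),('pin',tip)):
    b=np.linalg.inv(MB)@np.r_[e,1]; print(n,b[:3].round(4),'rho',np.hypot(b[0],b[1]+.11).round(4),'th',np.arctan2(-b[0],b[1]+.11).round(4))
```

```text
proj post45 in crop [180.37311087 289.12197553] head [167.89991308 355.71146728]
eye scene [-0.0038  0.0925  0.0475] rho 0.2026 th 0.0189
post sc [0.0003 0.0422 0.06  ] rho 0.1522 th -0.0017
free sc [0.0093 0.0576 0.0475] rho 0.1679 th -0.0553
eye w [-0.0111  0.0887  0.0475] rho 0.1991 th 0.056
post w [-0.0029  0.041   0.06  ] rho 0.1511 th 0.0193
longleg [-0.0199  0.0554  0.0475] rho 0.1666 th 0.1195
neck [-0.006   0.0282  0.0475] rho 0.1383 th 0.0434
freetip [0.003  0.0526 0.0475] rho 0.1626 th -0.0186
pin [-0.0009  0.0955  0.0438] rho 0.2055 th 0.0044
```

Run:
```python
from h import *
for t in (.70,.74,.77):
    r=rot(BY,t); a=r.as_matrix()[:,0]
    for rho,x in ((.207,.003),(.179,.003),(.171,.0)):
        for dep in (.027,.0,-.03):
            pt=(MB@np.array([x,-.11+rho,.045,1]))[:3]
            q=inverse_kinematics(pt-a*(D-dep),r.as_rotvec()); print(t,rho,dep,None if q is None else q.round(2))
```

```text
0.7 0.207 0.027 [ 0.62  0.02  2.37 -1.18  0.53  0.23]
0.7 0.207 0.0 [ 0.65 -0.04  2.38 -1.09  0.57  0.15]
0.7 0.207 -0.03 [ 0.69 -0.11  2.39 -1.01  0.63  0.08]
0.7 0.179 0.027 [ 0.57 -0.02  2.41 -1.19  0.5   0.2 ]
0.7 0.179 0.0 [ 0.6  -0.09  2.43 -1.09  0.54  0.11]
0.7 0.179 -0.03 [ 0.64 -0.16  2.43 -1.    0.6   0.04]
0.7 0.171 0.027 [ 0.56 -0.04  2.43 -1.19  0.49  0.19]
0.7 0.171 0.0 [ 0.59 -0.11  2.44 -1.09  0.53  0.1 ]
0.7 0.171 -0.03 [ 0.63 -0.18  2.45 -1.    0.59  0.02]
0.74 0.207 0.027 [ 0.64  0.03  2.39 -1.29  0.54  0.35]
0.74 0.207 0.0 [ 0.68 -0.04  2.41 -1.2   0.58  0.27]
0.74 0.207 -0.03 [ 0.72 -0.11  2.41 -1.1   0.64  0.2 ]
0.74 0.179 0.027 None
0.74 0.179 0.0 [ 0.63 -0.08  2.45 -1.21  0.55  0.24]
0.74 0.179 -0.03 [ 0.67 -0.16  2.46 -1.11  0.61  0.16]
0.74 0.171 0.027 None
0.74 0.171 0.0 [ 0.62 -0.1   2.46 -1.21  0.55  0.24]
0.74 0.171 -0.03 [ 0.66 -0.18  2.47 -1.1   0.6   0.15]
0.77 0.207 0.027 None
0.77 0.207 0.0 [ 0.7  -0.03  2.42 -1.27  0.6   0.36]
0.77 0.207 -0.03 [ 0.74 -0.1   2.43 -1.18  0.65  0.28]
0.77 0.179 0.027 None
0.77 0.179 0.0 [ 0.65 -0.07  2.46 -1.29  0.57  0.34]
0.77 0.179 -0.03 [ 0.69 -0.15  2.47 -1.18  0.62  0.25]
0.77 0.171 0.027 None
0.77 0.171 0.0 [ 0.64 -0.09  2.48 -1.29  0.56  0.33]
0.77 0.171 -0.03 [ 0.68 -0.17  2.49 -1.18  0.61  0.24]
```

```bash
cat >> h.py <<'E'
def goto(x,rho,dep,tilt,rate=.03,wait=.1):
    r=rot(BY,tilt); a=r.as_matrix()[:,0]
    pt=(MB@np.array([x,-.11+rho,.045,1]))[:3]; p=pt-a*(D-dep)
    manip.move_linear(p,rate=rate,rot=r.as_rotvec()); manip.dwell(wait)
    s=manip.state(); print(round(s['clock'],2),(x,rho,dep,tilt),'dev',((s['tool_pos']-p)@MB[:3,:3]).round(4),'Fb',(s['contact_force']@MB[:3,:3]).round(2),s['gripper_width'].round(4))
def look(tag):
    im,P,T,K=grab('wrist'); cv2.imwrite(f'pics/w_{tag}.png',cv2.resize(im[130:260,120:340],None,fx=3.5,fy=3.5)); np.savez('w_sw.npz',im=im,P=P,T=T,K=K)
    im,P,T,K=grab('scene'); cv2.imwrite(f'pics/s_{tag}.png',cv2.resize(im[140:240,230:370],None,fx=5,fy=5)); np.savez('s_sw.npz',im=im,P=P,T=T,K=K)
E
python3 - <<'E'
from h import *
goto(0,.207,.025,.70,rate=.03)
goto(.004,.207,.025,.70,rate=.03,wait=.2)
look('sw3')
E
```

```text
Traceback (most recent call last):
  File "h.py", line 39, in goto
    s=manip.state(); print(round(s['clock'],2),(x,rho,dep,tilt),'dev',((s['tool_pos']-p)@MB[:3,:3]).round(4),'Fb',(s['contact_force']@MB[:3,:3]).round(2),s['gripper_width'].round(4))
                                                                                                                                                          ^^^^^^^^^^^^^^^^^^^^^^^^
AttributeError: 'float' object has no attribute 'round'
```

```bash
sed -i "s/,s\['gripper_width'\].round(4))/,round(s['gripper_width'],4))/" h.py
python3 - <<'E'
from h import *
goto(.004,.207,.025,.70,rate=.03,wait=.2)
look('sw3')
E
```

```text
17.73 (0.004, 0.207, 0.025, 0.7) dev [-0.0003 -0.0006 -0.0004] Fb [-0.03 -5.24 -2.04] 0.0214
```

View pics/w_sw3.png

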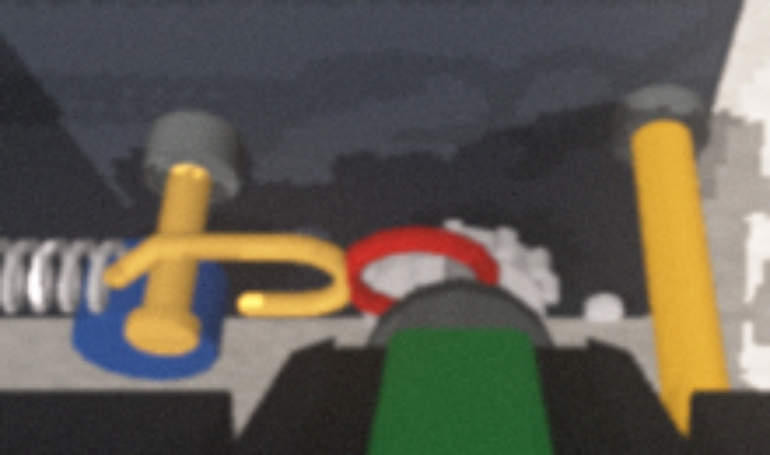

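View pics/s_sw3.png

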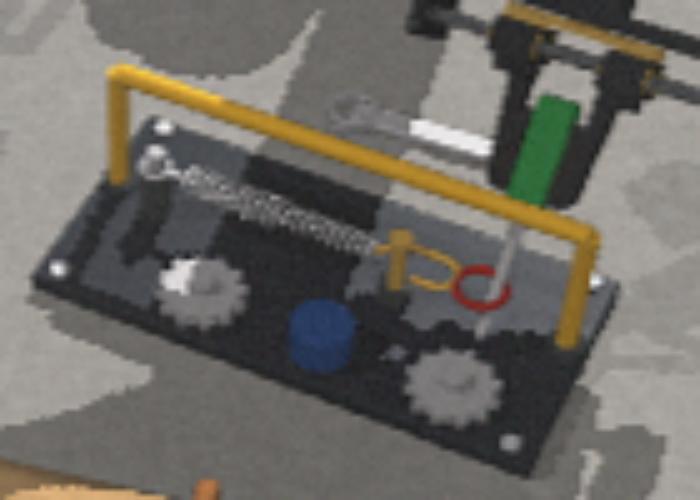

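```bash
cat > meas.py <<'E'
from h import *
def meas(sc,w):
    im,P,T,K=load('s_sw'); B=lambda q,z=.0475:back((q[0]/5+230,q[1]/5+140),z,T,K)[0]
    def show(n,e,ref):
        i=np.linalg.inv(MB); b=i@np.r_[e,1]-i@np.r_[ref,1]; x,y=b[0],b[1]; print(n,'rel post',b[:2].round(4),'th',np.arctan2(-x,y+.15).round(4),'rho',np.hypot(x,y+.15).round(4))
    ref=B(sc['post'],.06)
    for k in sc:
        if k!='post': show('scene '+k,B(sc[k]),ref)
    im,P,T,K=load('w_sw'); W=lambda q,z=.0475:back((q[0]/3.5+120,q[1]/3.5+130),z,T,K)[0]
    ref=W(w['post'],.06)
    for k in w:
        if k!='post': show('wrist '+k,W(w[k]),ref)
E
python3 - <<'E'
from meas import *
meas(dict(post=(400,237),eye=(481,287),free=(412,280)),dict(post=(162,330),eye=(422,271),free=(243,303),lng=(243,241)))
E
```

```text
scene eye rel post [0.0029 0.0496] th -0.0146 rho 0.1996
scene free rel post [0.0153 0.0145] th -0.0927 rho 0.1652
wrist eye rel post [-0.0006  0.0482] th 0.003 rho 0.1982
wrist free rel post [0.0117 0.0117] th -0.0723 rho 0.1621
wrist lng rel post [-0.0111  0.0155] th 0.0672 rho 0.1659
```

Run:
```python
from h import *
for x,rho in ((.0035,.199),(.003,.191),(.003,.184)):
    goto(x,rho,.025,.70,rate=.03,wait=.1)
look('e1')
```

```text
18.34 (0.0035, 0.199, 0.025, 0.7) dev [-0.0001 -0.0003 -0.0001] Fb [-0.52 -4.39 -3.63] 0.0217
18.86 (0.003, 0.191, 0.025, 0.7) dev [-0.     -0.0001 -0.    ] Fb [-0.38 -3.81 -3.17] 0.0215
19.34 (0.003, 0.184, 0.025, 0.7) dev [ 0.0001 -0.      0.0001] Fb [-0.1  -2.98 -3.77] 0.0217
```

View pics/w_e1.png

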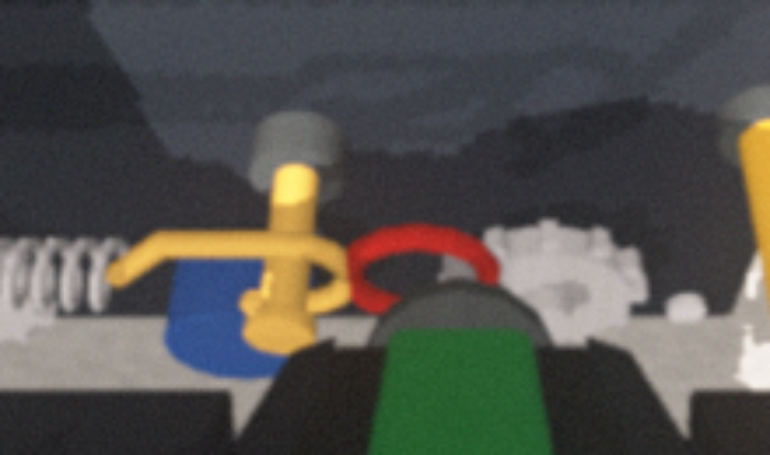

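View pics/s_e1.png

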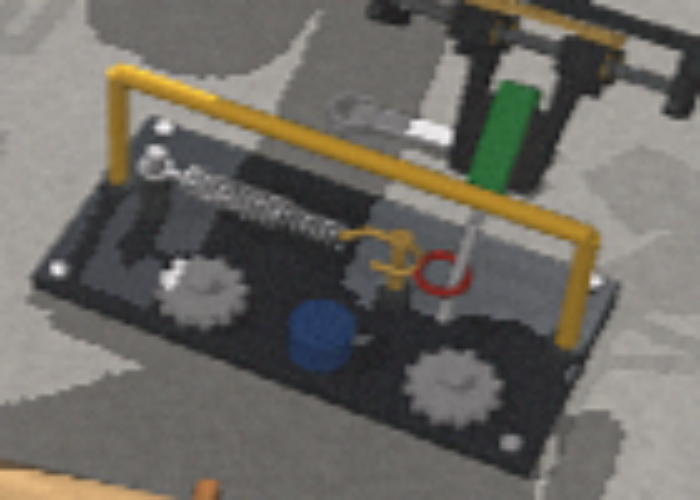

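Run:
```python
from h import *
for x,rho in ((.002,.179),(.001,.175),(.000,.171)):
    goto(x,rho,.025,.70,rate=.03,wait=.15)
look('e2')
```

```text
19.91 (0.002, 0.179, 0.025, 0.7) dev [0.0002 0.0001 0.0002] Fb [ 0.93 -3.86 -2.89] 0.0215
20.34 (0.001, 0.175, 0.025, 0.7) dev [0.0004 0.0008 0.0006] Fb [ 0.03  0.16 -1.58] 0.0215
20.77 (0.0, 0.171, 0.025, 0.7) dev [0. 0. 0.] Fb [-0.41  0.11 -1.21] 0.0218
```

View pics/w_e2.png

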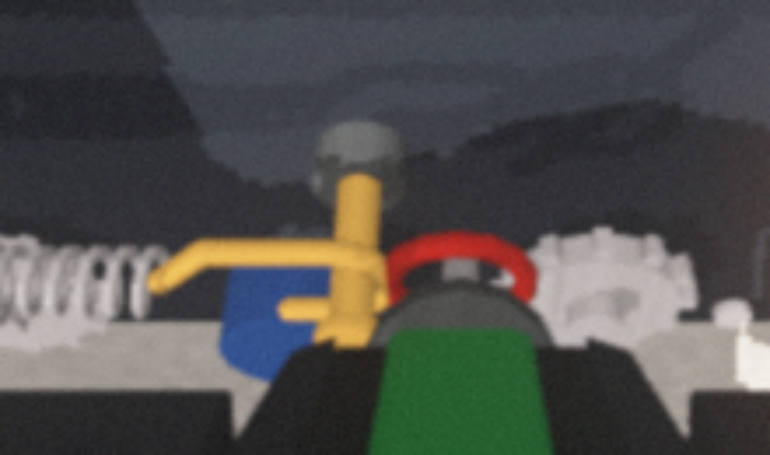

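View pics/s_e2.png

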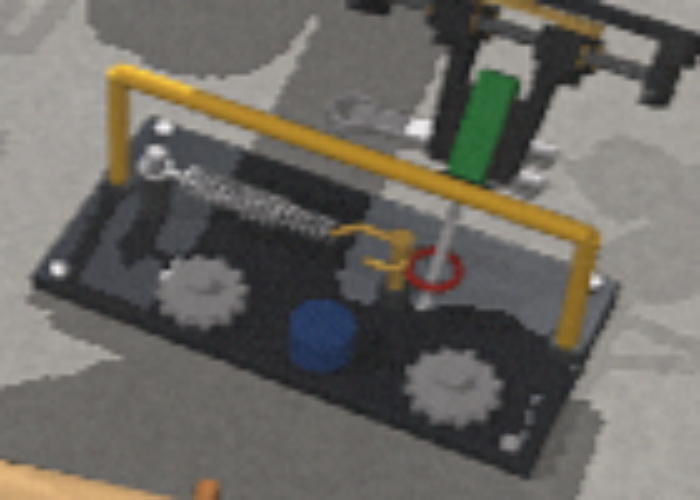

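Hook bend sits on the post and the radial force is gone; the pin stands free in the middle of the eye. Withdrawing along the pin.

Run:
```python
from h import *
goto(0,.171,.010,.70,rate=.06,wait=.05)
goto(-.001,.171,-.045,.70,rate=.1,wait=.1)
look('out')
s=manip.state(); print(inverse_kinematics(s['tool_pos']+[0,0,.08],s['tcp_rot']))
```

```text
21.32 (0, 0.171, 0.01, 0.7) dev [0.0001 0.0001 0.0001] Fb [ 0.59  0.62 -1.1 ] 0.0215
22.13 (-0.001, 0.171, -0.045, 0.7) dev [-0.     -0.0003 -0.0007] Fb [ 0.33  0.07 -0.96] 0.0217
[ 0.65340752 -0.34290759  2.37278958 -0.76910974  0.76281616 -0.25213844]
```

View pics/w_out.png

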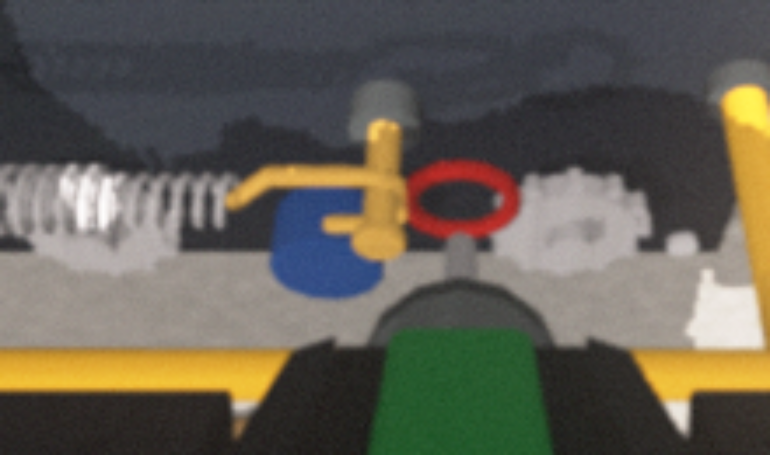

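View pics/s_out.png

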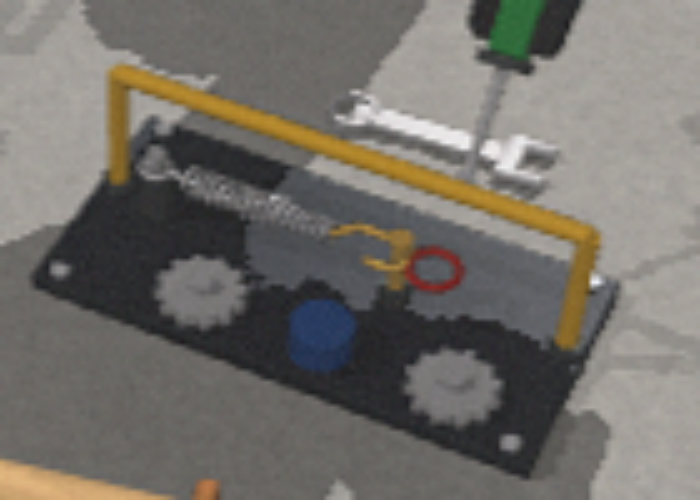

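Run:
```python
from h import *
s=manip.state(); manip.move_linear(s['tool_pos']+[0,0,.08],rate=.2)
manip.move_pose((.522,-.2153,.205),rot(.075).as_rotvec()); manip.dwell(.3)
s=manip.state(); print(s['clock'],s['tool_pos'],s['contact_force'])
im,P,T,K=grab('wrist'); a=np.load('w_held.npz')['im']
c=np.hstack([x[180:340,180:320] for x in (a,im)]); cv2.imwrite('pics/cmp.png',cv2.resize(c,None,fx=2.8,fy=2.8))
im,P,T,K=grab('scene'); cv2.imwrite('pics/s_fork.png',cv2.resize(im[90:220,130:290],None,fx=4,fy=4))
```

```text
24.6917 [ 0.52214515 -0.21450258  0.20516676] [ 0.16523694  0.57955204 -0.76229451]
```

View pics/cmp.png

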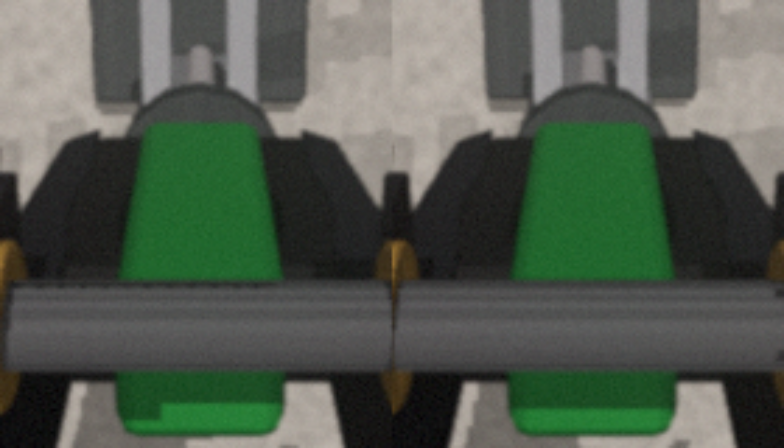

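View pics/s_fork.png

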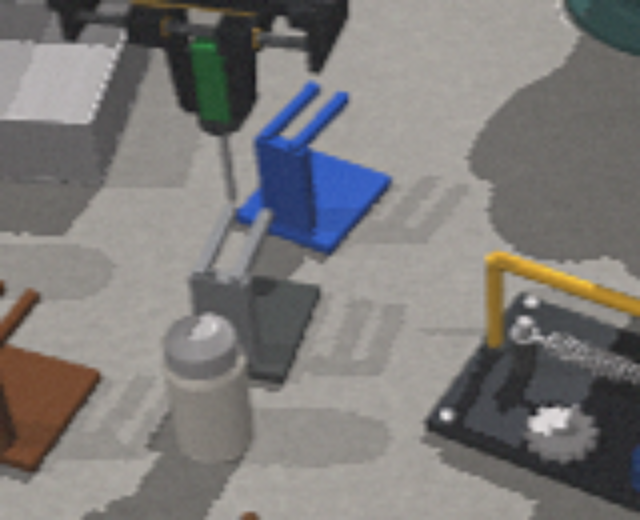

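The puller sits unslipped in the grip (tip and handle at the same pixels before and after). Lowering it.

Run:
```python
from h import *
for z in (.15,.115,.1045):
    manip.move_linear((.522,-.2153,z),rate=.08 if z>.11 else .04); manip.dwell(.05)
    s=manip.state(); print(s['clock'],(s['tool_pos']-[.522,-.2153,z]).round(4),s['contact_force'].round(2))
manip.dwell(.2)
manip.set_gripper(.06); manip.dwell(.3)
manip.move_linear((.522,-.2153,.24),rate=.1); manip.dwell(.3)
print(manip.state()['clock'])
im,P,T,K=grab('wrist'); cv2.imwrite('pics/w_end.png',im)
hsv=cv2.cvtColor(im,cv2.COLOR_BGR2HSV)
m=(hsv[...,0]>40)&(hsv[...,0]<85)&(hsv[...,1]>120)&(P[...,2]>.150)&(P[...,2]<.17)
print('handle top',P[m].mean(0).round(4),cv2.minAreaRect(P[m][:,:2].astype(np.float32)))
im,P,T,K=grab('scene'); cv2.imwrite('pics/s_end.png',cv2.resize(im[90:250,130:370],None,fx=3.2,fy=3.2))
```

```text
25.6833 [ 0.0005 -0.0003  0.0006] [ 0.11 -0.38 -1.91]
26.3167 [ 0.0001 -0.     -0.0002] [ 0.09 -0.3  -0.71]
26.775 [-0.0002  0.0001 -0.0002] [-0.45  0.39 -1.07]
29.7917
handle top [ 0.5211 -0.2159  0.1578] ((0.5221108198165894, -0.21577052772045135), (0.02143329754471779, 0.020480236038565636), 3.9040486812591553)
```

View pics/w_end.png

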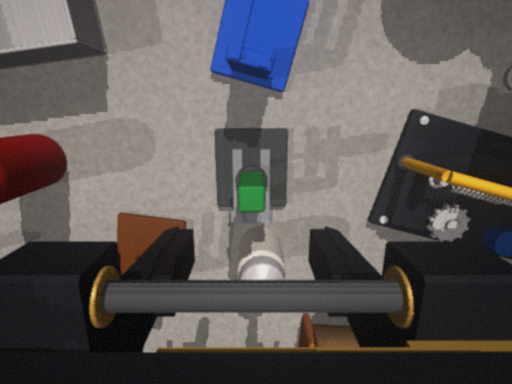

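View pics/s_end.png

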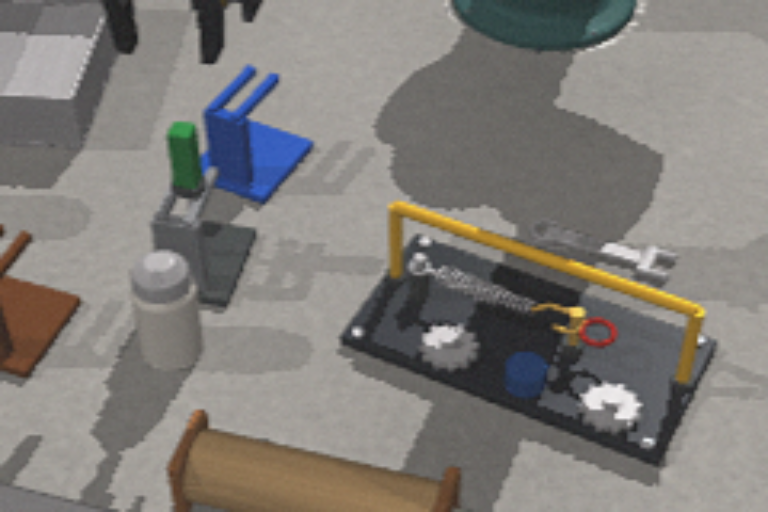

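```bash
python3 -c "
from h import *
order.close_job()"
```

```text
the job is handed in; nothing more can be done
```

The spring is refitted and the puller is back in its fork. I handed the job in about 30 s into the 54 s limit; no verdict was reported.

- **What was done:** I put the pin through the red eye with the puller leaned about 38°, and stretched the spring to about 0.068 m with a pull of about 5.7 N. I then swung it in line, eased it onto the post, withdrew along the pin and hung the puller up.
- **What needed mending:** At that stretch the hook's neck leaned on the post and stopped short of line. I eased back to about 0.058 m, leaned the tool to 40° and moved the pin 4 mm towards the bracket's +x side, which centred the hook.
- **Last checks:**
  - The hook's bend sits on the post with the post between its legs, and the pull on the puller fell to zero there.
  - After letting go, the handle's top was within about 1 mm of where it started, with the same yaw. The gripper was clear, and the bystanders in view looked unmoved.
- **What disagreed:** The two cameras differed by about 3 mm on the hook's sideways position before easing back. The hook still went home without a notable side force. The downward force reading ran up to 3 N above its usual level while the hook was in line; I took it as friction on the pin but did not confirm it.

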